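# Set a cutter holder in the tool presetter

### The arm

A 7-joint arm with a two-finger parallel gripper is mounted at the origin on the work surface. World frame = base frame: x ahead of the robot, y to its left, z up, the work surface at z = 0. Lengths are in mm, angles in rad, forces in N, time in s.
With the tool pointing down it reaches from about 400 to 875 mm from the base axis. Payload 4.4 kg.
Tool frame: the origin (TCP) lies on the centre line of the jaws, within the pads' length; the fingertips stand 22 mm ahead of it and the grasp point (between the pads) lies 3 mm ahead of it; z points along the fingers, y is the direction in which the jaws open and shut (so a half turn about z gives the same grasp; the last joint's range is limited). The gripper opens to 85 mm and grips with 20 to 120 N. Pads are 22 mm wide; open, the fingers measure 114 mm over their backs; the gripper's body (76 mm by 85 mm) begins 54 mm behind the grasp point. The pads swing forward as they close: fully open they stand 13 mm farther back than shut.
Start: joints at [-1.403, 0.628, 0.038, 1.517, -0.027, 0.996, -0.02], TCP at [150.564, 632.335, 253.313] pointing down, gripper open.
Joint ranges: [-3.06, 3.06], [-0.37, 2.12], [-1.25, 1.32], [0.18, 2.47], [-1.1, 4.24], [0.23, 1.98], [-2.94, 2.94]. Speed limits (rad/s): [2.57, 2.57, 3.14, 3.14, 3.14, 3.14, 3.14].

### API

Orientations are given as [roll, pitch, yaw] about the fixed x, y, z axes, in that order (R = Rz(yaw) Ry(pitch) Rx(roll)).
In Python, from cell import ctrl gives the robot as it stands. The module is installed in compiled form; this text tells all that it offers.
- The arm moves only by the tool step_arm, never from a script. Its argument "commands" is a list of rows, each a list of 7 numbers: the shift along the tool's x, y, z in mm, then the turn, a rotation vector about the tool's x, y, z in degrees, then the closure in counts, from 0 (fully open) to 255 (shut). A call has 1 to 8 rows; each row is the pose to reach, as a shift and turn from the pose commanded when the call began, along the tool's axes at that moment; what a row does not reach only later rows make up. A row lasts 1/10 s, in which the tool goes at most 50 mm and 8.59 degrees, less where a joint would pass 70% of its speed; a pose out of reach is approached as far as the arm can. A call with a gripper value outside its range is refused whole. The fingers move at their own pace and stop on an object; the grip force is fixed at half the most. Time passes only in rows, so rows that repeat a pose let the fingers close. It gives the time, the measured TCP pose, the force and the opening at its end, in the units of the state.
- ctrl.read_state(): the state, without advancing time (a new reading comes with each control period).
- ctrl.get_image(name): name is "scene" or "top" or "wrist"; returns the picture (420x560x3 uint8, red, green, blue); there is no depth.
- ctrl.camera_info(name): a dict with "vertical_fov" (degrees; the focal length in pixels is half the picture's height over the tangent of half this angle, whatever the lens; pixels are square), "cx", "cy" (the principal point, pixels), "dist_coeffs" ([k1, k2, p1, p2, k3] as OpenCV has them; the pictures are not rectified), "rvec" (rotation vector, rad) and "tvec" (3), from world to camera coordinates, as OpenCV has them. Camera axes: x right, y down, z forward; pixel columns grow to the right and rows downward; lengths in mm; the calibration is good to about 2 mm. A picture is of the moment at which its call begins: read the wrist's pose just before it. camera_info takes no time and is no camera call; for the wrist camera it gives the pose at the moment of the call.
- ctrl.finish_job(): hands the job in, once; it reports no verdict.
Trained networks look in the newest picture that a camera, given by its name, has taken for a name from the list of things; names that differ only in an ending like _2 or _b are one class to them, and where a whole thing is asked for, a point or a joint stands for the part that bears it (a point fixed in the world has none). Each returns a list of dicts, best first, with "p" (0 to 1); they miss things now and then, are a little off and sometimes report something else, mostly with a low value. They report only what shows in the picture. A call takes as long as a camera call.
- ctrl.spot_in(thing, camera): "point" ([row, column] as shares, 0 to 1, of the picture: columns of its width, rows of its height, amid what is visible of it).
The state is a dict: "clock": time; "qpos": joint angles; "qd": joint speeds; "tau": joint torques, N m; "eef_pos": TCP position; "tool_rot": TCP orientation; "force": force on the tool from outside, world axes, zero at the start; "torque": the same for the moment, N m; "width": finger opening in mm.
Only numpy, scipy, OpenCV 4.12 (cv2) and the standard library are available. Lean on these libraries where they do the work, as an engineer would, in place of code of your own. Each camera call takes 0.05 s, during which the arm holds its last target. There are 200 camera calls.

### The job

Take the tool holder with the short, thick cutter out of the rack by its nut and seat its taper in the presetter's spindle: turn it gently until the spindle's two keys drop into the slots of its flange and the flange sits fully home on the spindle face, without forcing it. Then let go and slide the dial gauge up to the cutter by its knob until the plunger is pressed in by about 4 mm. Keep off the cutter itself, do not bottom the gauge, and leave the other things on the bench where they are.

Things in the scene. Friction and masses are not known exactly. Their poses are not given: they have to be found in the camera images.
- holder_nut (a point): Centre of the round dark nut (diameter 42 mm, 24 mm high) of the steel tool holder to be set: the place to grip it. z is the holder's axis, upright in rack and spindle. Below the nut are a neck (diameter 33 mm, 10 mm high), a flange and a taper; above it a short thick cutter. The flange top lies 22 mm, its underside 41 mm and the taper's tip 88 mm below this point; the cutter ends 39 mm above it.
- holder_flange (a point): Centre of the underside of that holder's flange (diameter 50 mm, 19 mm thick, with a V-groove). Two slots, 17 mm wide and open at the rim, cut through the whole flange down to 17 mm from the axis; they lie at this point's +x and -x (a half turn gives the same fit). z up.
- holder: The same tool holder, 0.5 to 0.8 kg. Origin at the centre of the small end of its taper, z up, x through the flange slots. The taper is 47 mm long, diameter 17 mm at the tip and 32 mm at the flange. In the rack it hangs in a loose hole, the flange lying on the rack's top, 60 mm above the bench; lift it straight out.
- cutter: The brittle two-edged cutter clamped in that holder, diameter 24 mm, 27 mm of it above the nut. Origin and axes are those of holder.
- spindle_face (a point): Centre of the flat top face (diameter 66 mm, 62 mm above the bench) of the presetter's upright spindle. The tapered bore that matches the holder opens here. Axes are those of the fixed presetter, not of the turning spindle: z up, +y along the bed from the gauge towards the spindle. A friction brake holds the spindle (it slips at 0.6 N m).
- key_top (a point): Point on the spindle axis at the height of the tops of its two driving keys, 8 mm above the face. The keys are 15 mm wide, chamfered, 19 to 30 mm from the axis, opposite each other, and fit the slots with 1 mm play each side. The angle is not measured: the line through both keys lies anywhere within 0.6 rad of this point's y axis and must be seen or felt. Axes as spindle_face.
- presetter: The tool presetter, fixed to the bench: grey bed 110 mm wide, spindle housing (diameter 104 mm at the foot) at its +y end, gauge carriage on the bed. Origin on the bench under the spindle axis; axes as spindle_face. With the flange on the key tops the taper has 1.3 mm of radial play in the bore; home, 0.2 mm, the flange lying flat on the face.
- gauge_slide (a joint): Travel of the gauge carriage along the bed towards the spindle, in m: 0 (far end) to 0.095; it starts between 0 and 0.015. It slides with about 3 N of friction and stays where it is left. With the holder home, the plunger just meets the cutter when this reads 0.073.
- plunger (a joint): How far the dial gauge's plunger is pressed in, in m: 0 free, 0.010 bottomed; a light spring, 0.15 N per mm.
- gauge_knob (a point): Grip point on the carriage's upright black knob (diameter 20 mm, 60 to 108 mm above the bench; this point 92 mm), at the carriage end away from the spindle; it moves with the carriage. The round dial (diameter 56 mm, 121 to 145 mm above the bench) has its centre 100 mm from the knob towards the spindle. Axes as spindle_face.
- plunger_tip (a point): Tip of the dial gauge's horizontal plunger (flat, diameter 13 mm), 132 mm above the bench, facing the spindle, 170 mm ahead of the knob when free. Axes as spindle_face.
- slim_holder: A holder of the same kind in the rack, but with a slim, long cutter (diameter 12 mm, 50 mm long); not to be used.
- empty_holder: A holder of the same kind in the rack without any cutter; not to be used.
- hook_spanner: Hook spanner, 180 x 48 x 6 mm, lying beside the presetter's bed.
- collet: Loose steel collet, diameter 25 mm, 34 mm high, near the rack.
- offcut: Wood offcut, 110 x 45 x 30 mm.
- bench_plane: Steel smoothing plane with wooden handles, 235 x 62 mm, 95 mm high.

How it is judged (in metres and radians):
On the way:
1. the holder is home in the spindle, keys in its slots, and let go, with the gauge still clear of it (z of holder_flange in the frame of spindle_face below 0.0015 m and horizontal distance between holder_flange and spindle_face below 0.0015 m and angle between holder_flange's own z axis and vertical below 0.03 rad and contact force between the fingers and holder below 0.1 N and value of joint plunger below 0.0005 m), for 0.3 s.
At the end, for the whole second after the job is handed in: The holder stands in the spindle with its flange within 1.5 mm of the face, within 1.5 mm of the axis and upright to 0.03 rad, let go and at rest; the dial gauge has been slid up to the cutter and its plunger is pressed in by 1.5 to 6.5 mm (z of holder_flange in the frame of spindle_face below 0.0015 m and horizontal distance between holder_flange and spindle_face below 0.0015 m and angle between holder_flange's own z axis and vertical below 0.03 rad and contact force between the fingers and holder below 0.1 N and value of joint plunger between 0.0015 and 0.0065 m and value of joint gauge_slide above 0.072 m and linear speed of holder below 0.01 m/s and velocity of joint gauge_slide between -0.005 and 0.005 m/s); the robot touches nothing.
It fails at once if the holder is forced or dropped onto the presetter (contact forces between them adding up to over 80 N) (contact force between holder and presetter above 80 N).
It fails at once if the gripper presses on the brittle cutter (more than 3 N) (contact force between cutter and the fingers above 3 N).
It fails at once if the dial gauge is bottomed (plunger in more than 9 mm) (value of joint plunger above 0.009 m).
It fails at once if another holder or a bystander is moved more than 30 mm (distance of any of slim_holder, empty_holder, hook_spanner, collet, offcut, bench_plane from where it was at the start of the episode above 0.03 m).
It also fails if it takes over 69 s, if anything falls off the work surface, if the arm or the gripper's body presses on something with over 40 N, if the wrist force passes 120 N, or if a joint passes its speed limit or range.

## Working session

There is one attempt and no reset: what is moved stays moved. The work goes in short steps, Python scripts to look and compute and a tool call to move; the robot and the scene stay as the last step left them, time stands still between calls to the robot, and variables do not carry over. Pictures are saved under pics/ and viewed, and the job is handed in when it is done.

Besides the shell and the picture viewer there is one more tool, called after "Emit:" in YAML: its name, and indented under it one key for each argument. step_arm: Moves the arm, as the interface text tells. Its arguments: {"type":"object","properties":{"commands":{"type":"array"}},"required":["commands"]}

```bash
mkdir -p pics; cat > h.py <<'E'
import numpy as np, cv2
from cell import ctrl
def snap(n,f):
    im=ctrl.get_image(n); cv2.imwrite(f'pics/{f}.png',im[:,:,::-1]); return im
def K(n):
    c=ctrl.camera_info(n); f=210/np.tan(np.radians(c['vertical_fov'])/2)
    return np.array([[f,0,c['cx']],[0,f,c['cy']],[0,0,1]]),np.array(c['dist_coeffs'],float),np.array(c['rvec'],float),np.array(c['tvec'],float)
def ray(n,row,col,k=None):
    k=k or K(n); p=cv2.undistortPoints(np.array([[[col,row]]],float),k[0],k[1])[0,0]
    R=cv2.Rodrigues(k[2])[0]; return -R.T@k[3].ravel(), R.T@np.array([p[0],p[1],1])
def onz(n,row,col,z,k=None):
    o,d=ray(n,row,col,k); return o+d*(z-o[2])/d[2]
def proj(n,P,k=None):
    k=k or K(n); return cv2.projectPoints(np.array(P,float).reshape(-1,1,3),k[2],k[3],k[0],k[1])[0][:,0]
E
python3 - <<'E'
from h import *
s=ctrl.read_state(); print({k:np.round(v,3) for k,v in s.items()})
Z=dict(holder_nut=101,holder_flange=60,cutter=130,spindle_face=62,gauge_knob=100,plunger_tip=132,slim_holder=90,empty_holder=90,collet=17,hook_spanner=3,offcut=15,bench_plane=40,presetter=40)
for n in ('scene','top','wrist'):
    snap(n,n+'0'); k=K(n); print(n,np.round(ray(n,210,280)[0]),np.round(ray(n,210,280)[1],2))
    for t,z in Z.items():
        if n=='wrist' : continue
        for r in ctrl.spot_in(t,n)[:2]:
            a,b=r['point'][0]*420,r['point'][1]*560
            print(t,round(r['p'],2),round(a),round(b),np.round(onz(n,a,b,z,k)))
E
```

```text
{'clock': np.float64(0.0), 'qpos': array([-1.403,  0.629,  0.038,  1.518, -0.027,  0.996, -0.02 ]), 'qd': array([-0.002, -0.   ,  0.001,  0.   , -0.001,  0.003, -0.001]), 'tau': array([ 0.0000e+00, -5.6342e+01,  1.2260e+00, -1.9345e+01,  1.1000e-02,
        1.1000e-02, -0.0000e+00]), 'eef_pos': array([150.451, 631.742, 252.38 ]), 'tool_rot': array([-3.14 ,  0.   ,  2.908]), 'force': array([-0.208,  0.002,  0.692]), 'torque': array([-0.004,  0.017,  0.027]), 'width': np.float64(85.414)}
scene [1197.   52.  917.] [-0.63 -0.08 -0.77]
holder_nut 0.66 266 423 [624. 268. 101.]
holder_flange 0.61 269 424 [601. 280.  60.]
holder_flange 0.38 310 317 [728.  67.  60.]
cutter 0.45 255 433 [615. 280. 130.]
spindle_face 0.61 228 244 [ 555. -109.   62.]
gauge_knob 0.92 223 228 [ 576. -137.  100.]
plunger_tip 0.6 209 435 [496. 291. 132.]
slim_holder 0.73 239 429 [544. 285.  90.]
empty_holder 0.83 212 438 [466. 309.  90.]
collet 0.67 237 395 [494. 228.  17.]
collet 0.55 236 429 [480. 307.  17.]
hook_spanner 0.56 199 223 [ 431. -187.    3.]
offcut 0.6 307 317 [698.  69.  15.]
offcut 0.22 221 227 [ 506. -160.   15.]
bench_plane 0.75 208 116 [ 527. -421.   40.]
presetter 0.76 231 246 [ 546. -108.   40.]
top [471. -47. 972.] [ 0.09 -0.03 -1.  ]
holder_nut 0.85 175 134 [617. 264. 101.]
holder_nut 0.66 222 294 [ 520. -104.  101.]
holder_flange 0.69 175 133 [623. 280.  60.]
cutter 0.26 220 297 [ 522. -108.  130.]
spindle_face 0.77 221 299 [ 524. -119.   62.]
gauge_knob 0.77 218 321 [ 530. -165.  100.]
slim_holder 0.63 208 121 [540. 292.  90.]
slim_holder 0.47 245 115 [454. 300.  90.]
empty_holder 0.75 247 115 [451. 300.  90.]
hook_spanner 0.67 263 313 [ 424. -160.    3.]
offcut 0.56 149 226 [704.  66.  15.]
bench_plane 0.77 230 416 [ 513. -409.   40.]
presetter 0.8 220 297 [ 527. -116.   40.]
presetter 0.42 232 418 [ 507. -413.   40.]
wrist [ 71. 651. 373.] [ 0.3  -0.07 -0.95]
```

View pics/scene0.png

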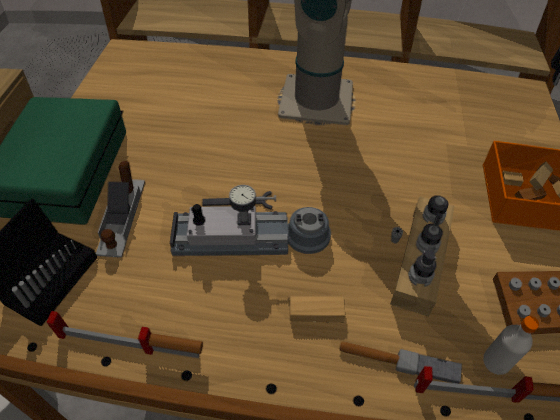

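View pics/top0.png

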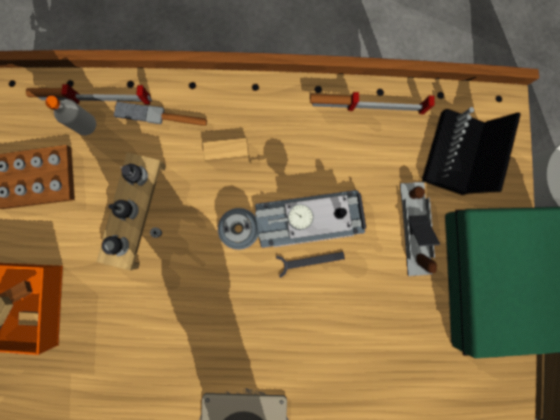

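View pics/wrist0.png

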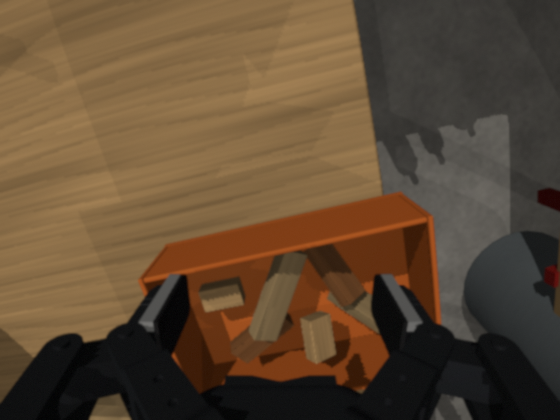

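```bash
python3 - <<'E'
from h import *
a=cv2.imread('pics/scene0.png');b=cv2.imread('pics/top0.png')
A=cv2.resize(a[185:315,385:465],None,fx=4,fy=4,interpolation=2)
B=cv2.resize(b[140:270,85:165],None,fx=4,fy=4,interpolation=2)
cv2.imwrite('pics/z1.png',np.hstack([A,B]))
A=cv2.resize(a[180:260,160:340],None,fx=4,fy=4,interpolation=2)
B=cv2.resize(b[185:255,200:370],None,fx=4,fy=4,interpolation=2)
B=np.pad(B,((0,0),(0,40),(0,0)));cv2.imwrite('pics/z2.png',np.vstack([A,B])[:600])
E
```

```text
(no output)
```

View pics/z1.png

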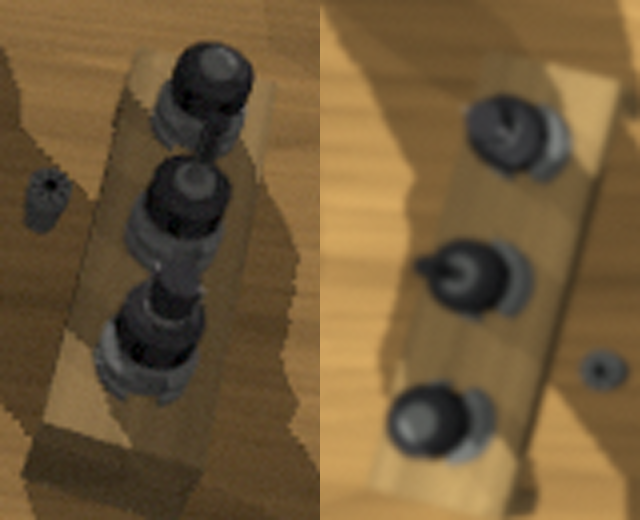

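View pics/z2.png

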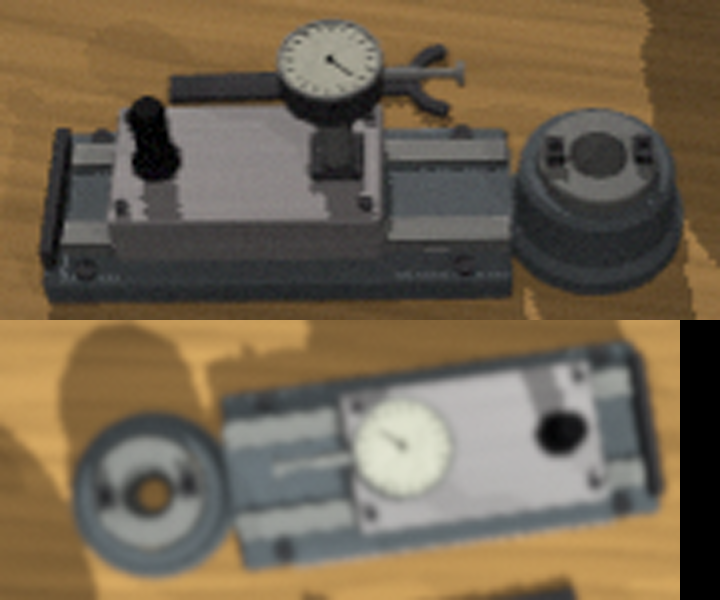

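Emit:
step_arm:
  commands:
    - [-270,-123,0,0,0,0,0]
    - [-541,-246,0,0,0,0,0]
    - [-541,-246,0,0,0,0,0]
    - [-541,-246,0,0,0,0,0]
    - [-541,-246,0,0,0,0,0]
    - [-541,-246,0,0,0,0,0]
    - [-541,-246,0,0,0,0,0]
    - [-541,-246,0,0,0,0,0]

```text
clock: 2.25
eef_pos: [467.9, 385.5, 253.6]
tool_rot: [3.141, 0.0, 2.908]
force: [0.8, 1.8, -0.4]
width: 85.1
```

Emit:
step_arm:
  commands:
    - [0,0,0,0,0,0,0]
    - [0,0,0,0,0,0,0]

```text
clock: 2.45
eef_pos: [467.7, 385.5, 253.3]
tool_rot: [-3.142, 0.0, 2.904]
force: [-0.2, 1.2, -0.4]
width: 85.0
```

Emit:
step_arm:
  commands:
    - [-175,-79,0,0,0,0,0]
    - [-175,-79,0,0,0,0,0]
    - [-175,-79,0,0,0,0,0]
    - [-175,-79,0,0,0,0,0]
    - [-175,-79,0,0,0,0,0]
    - [-175,-79,0,0,0,0,0]

```text
clock: 3.05
eef_pos: [617.8, 270.5, 252.8]
tool_rot: [3.141, -0.001, 2.908]
force: [0.0, 0.6, -0.9]
width: 85.4
```

```bash
python3 - <<'E'
from h import *
s=ctrl.read_state(); print(s['clock'],np.round(s['eef_pos'],1),np.round(s['tool_rot'],3),np.round(s['qpos'],2))
snap('wrist','w1')
k=K('wrist'); print(np.round(ray('wrist',210,280)[0]))
for t,z in dict(holder_nut=101,holder_flange=60,cutter=130).items():
    for r in ctrl.spot_in(t,'wrist')[:2]:
        a,b=r['point'][0]*420,r['point'][1]*560
        print(t,round(r['p'],2),round(a),round(b),np.round(onz('wrist',a,b,z,k)))
E
```

```text
3.05 [617.8 270.5 252.8] [ 3.141e+00 -1.000e-03  2.908e+00] [-0.48  0.67  0.04  1.44 -0.03  1.04  0.91]
[538. 291. 372.]
holder_nut 0.67 203 286 [618. 277. 101.]
holder_flange 0.95 203 283 [631. 272.  60.]
cutter 0.59 218 282 [622. 273. 130.]
```

View pics/w1.png

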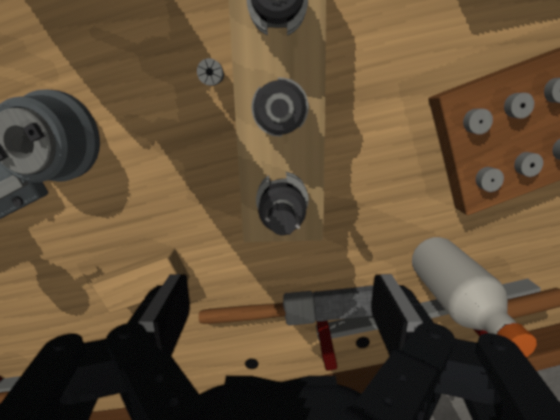

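```bash
cat >> h.py <<'E'
def circ(c,z,r,n=72):
    t=np.linspace(0,2*np.pi,n); return np.c_[c[0]+r*np.cos(t),c[1]+r*np.sin(t),0*t+z]
def overlay(cam,img,c,circles,box,f,name,ex=[]):
    k=K(cam); r0,r1,c0,c1=box; o=cv2.resize(img[r0:r1,c0:c1,::-1],None,fx=f,fy=f,interpolation=2); p=o.copy()
    for P in [circ(c,z,r) for z,r in circles]+ex:
        q=(proj(cam,P,k)-[c0,r0]+.5)*f-.5; cv2.polylines(p,[np.int32(q)],False,(0,255,0),1)
    cv2.imwrite(f'pics/{name}.png',np.hstack([o,p]))
E
python3 - <<'E'
from h import *
im=cv2.imread('pics/w1.png')[:,:,::-1]
overlay('wrist',im,(620,274),[(113,21),(79,25),(140,12)],(160,250,235,330),4,'z3')
E
```

```text
(no output)
```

View pics/z3.png

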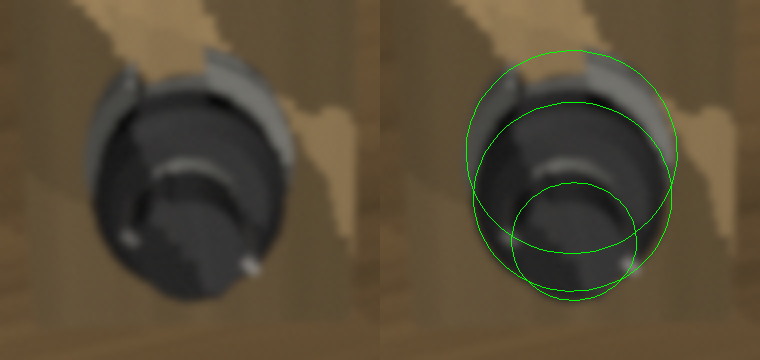

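```bash
python3 - <<'E'
from h import *
k=K('wrist')
f=lambda u,v:onz('wrist',160+v/4,235+u/4,79,k)
a,b=f(137,68),f(206,52); m=(a+b)/2; c=np.array([620,273.7])
print(a,b,np.linalg.norm(a-b)); print('ang centre',np.arctan2(*(m[:2]-c)[::-1]), 'edge normal',np.arctan2(*(b-a)[:2][::-1]))
s=ctrl.read_state(); from scipy.spatial.transform import Rotation as R
Rt=R.from_euler('xyz',s['tool_rot']).as_matrix(); print(Rt.T@(np.array([620,273.7,105])-s['eef_pos']))
E
```

```text
[597.15364031 266.65102976  79.        ] [597.13429377 283.07361237  79.        ] 16.42259400759705
ang centre 3.090782408240042 edge normal 1.5719743715090642
[ -3.15668716   2.09921052 148.35600445]
```

Emit:
step_arm:
  commands:
    - [-3,2,30,0,0,0,0]
    - [-3,2,75,0,0,0,0]
    - [-3,2,120,0,0,0,0]
    - [-3,2,148,0,0,0,0]
    - [-3,2,148,0,0,0,0]
    - [-3,2,148,0,0,0,0]

```text
clock: 3.85
eef_pos: [621.5, 272.1, 105.9]
tool_rot: [3.141, 0.0, 2.909]
force: [-0.5, 1.1, 1.2]
width: 85.3
```

```bash
python3 - <<'E'
from h import *
s=ctrl.read_state(); print(s['clock'],np.round(s['eef_pos'],1),np.round(s['tool_rot'],3),np.round(s['force'],1))
snap('wrist','w2');
E
```

```text
3.85 [621.5 272.1 105.9] [3.141 0.    2.909] [-0.5  1.1  1.2]
```

View pics/w2.png

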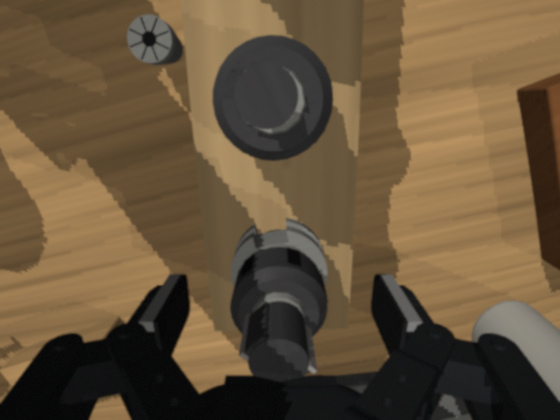

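Emit:
step_arm:
  commands:
    - [0,0,0,0,0,0,120]
    - [0,0,0,0,0,0,255]
    - [0,0,0,0,0,0,255]
    - [0,0,0,0,0,0,255]
    - [0,0,0,0,0,0,255]
    - [0,0,0,0,0,0,255]

```text
clock: 4.5
eef_pos: [622.4, 271.1, 106.9]
tool_rot: [3.14, 0.001, 2.908]
force: [-1.6, -1.2, 6.8]
width: 40.6
```

Emit:
step_arm:
  commands:
    - [0,0,-10,0,0,0,255]
    - [0,0,-30,0,0,0,255]
    - [0,0,-60,0,0,0,255]
    - [0,0,-90,0,0,0,255]
    - [0,0,-120,0,0,0,255]
    - [0,0,-120,0,0,0,255]

```text
clock: 5.1
eef_pos: [624.0, 271.5, 229.5]
tool_rot: [3.137, 0.006, 2.908]
force: [1.5, 0.7, -6.4]
width: 40.3
```

```bash
python3 - <<'E'
from h import *
s=ctrl.read_state(); print(s['clock'],np.round(s['eef_pos'],1),np.round(s['tool_rot'],3),np.round(s['force'],1),s['width'])
snap('wrist','w3'); k=K('top');im=snap('top','t3')
for cam in('top',):
  for (r,c,z) in [(228,237.7,62),]: print(np.round(onz(cam,r,c,z),1))
o=onz('top',213,340,104);print('knob',o)
B=cv2.resize(im[195:260,205:370,::-1],None,fx=4.8,fy=4.8,interpolation=2);cv2.imwrite('pics/z4.png',B)
E
```

```text
5.1 [624.  271.5 229.5] [3.137 0.006 2.908] [ 1.5  0.7 -6.4] 40.29588736789861
[503.8  24.4  62. ]
knob [ 542.81439639 -208.12339162  104.        ]
```

View pics/w3.png

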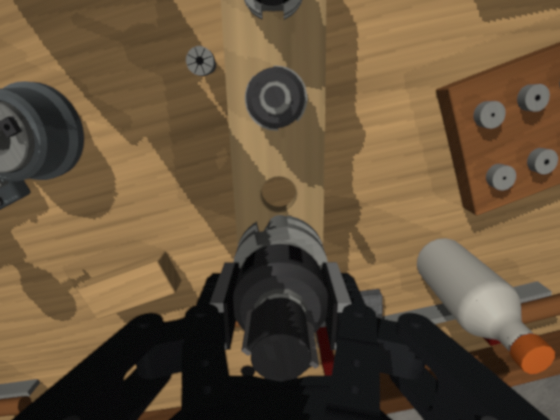

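View pics/z4.png

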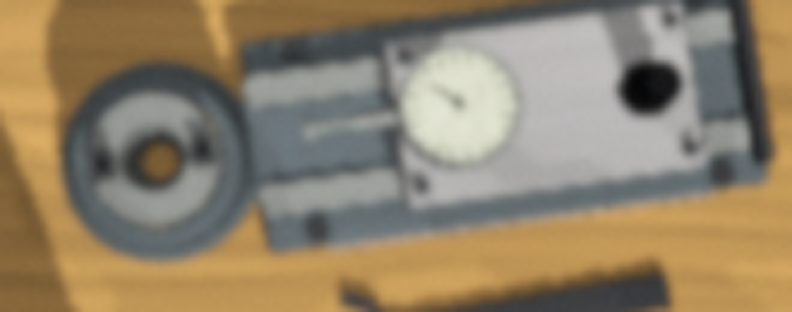

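Emit:
step_arm:
  commands:
    - [-20,-268,0,0,0,0,255]
    - [-20,-268,0,0,0,0,255]
    - [-20,-268,0,0,0,0,255]
    - [-20,-268,0,0,0,0,255]
    - [-20,-268,0,0,0,0,255]
    - [-20,-268,0,0,0,0,255]
    - [-20,-268,0,0,0,0,255]
    - [-20,-268,0,0,0,0,255]

```text
clock: 6.0
eef_pos: [577.7, 5.3, 223.3]
tool_rot: [-3.141, -0.004, 2.907]
force: [-0.5, 2.0, -6.7]
width: 40.0
```

```bash
python3 - <<'E'
from h import *
s=ctrl.read_state(); print(s['clock'],np.round(s['eef_pos'],1),np.round(s['tool_rot'],3),np.round(s['force'],1),np.round(s['torque'],2),s['width'])
im=snap('wrist','w4')
overlay('wrist',im,(504,24),[(62,33),(70,30)],(130,280,200,360),4,'z5')
overlay('wrist',im,s['eef_pos'][:2],[(s['eef_pos'][2]+6,21),(s['eef_pos'][2]-28,25),(s['eef_pos'][2]+33,12)],(220,400,200,380),2,'z6')
E
```

```text
6.0 [577.7   5.3 223.3] [-3.141 -0.004  2.907] [-0.5  2.  -6.7] [ 0.1  -0.03 -0.01] 40.01230763665886
```

View pics/w4.png

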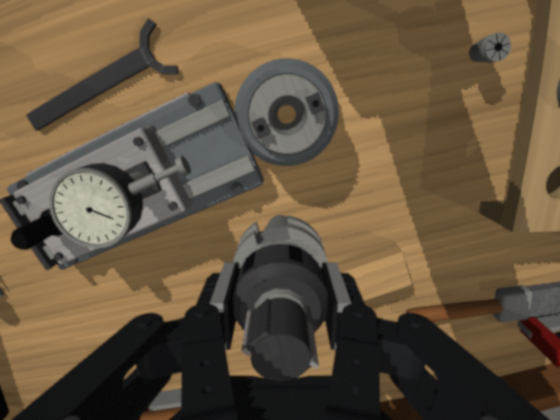

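View pics/z6.png

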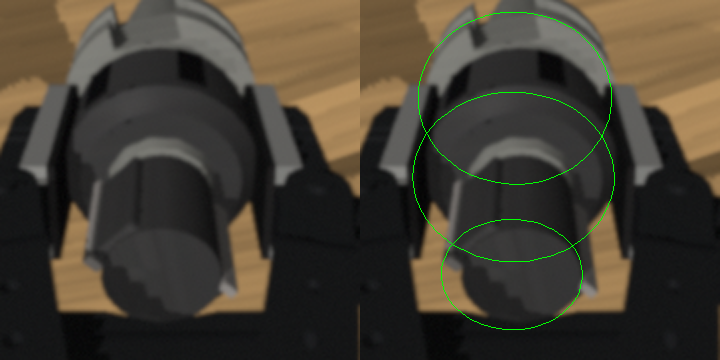

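```bash
python3 - <<'E'
from h import *
from scipy.spatial.transform import Rotation as R
s=ctrl.read_state();im=cv2.imread('pics/w4.png')[:,:,::-1]
Rt=R.from_euler('xyz',s['tool_rot']).as_matrix()
for n,(dx,dz) in {'a':(-4,-2),'b':(-2,-5)}.items():
  c=s['eef_pos']+Rt@[dx,-0.5,0]
  overlay('wrist',im,c[:2],[(c[2]+dz+z,r) for z,r in[(9,21),(-15,21),(-25,25),(36,12)]],(205,385,220,345),3,'z7'+n)
A=cv2.imread('pics/z7a.png');B=cv2.imread('pics/z7b.png');cv2.imwrite('pics/z7.png',np.hstack([A[:,375:],B[:,375:]]))
E
```

```text
(no output)
```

View pics/z7.png

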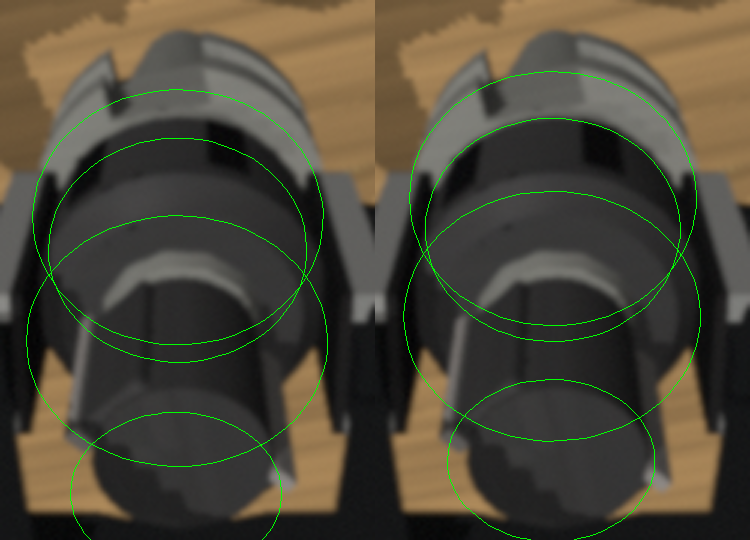

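View pics/z5.png

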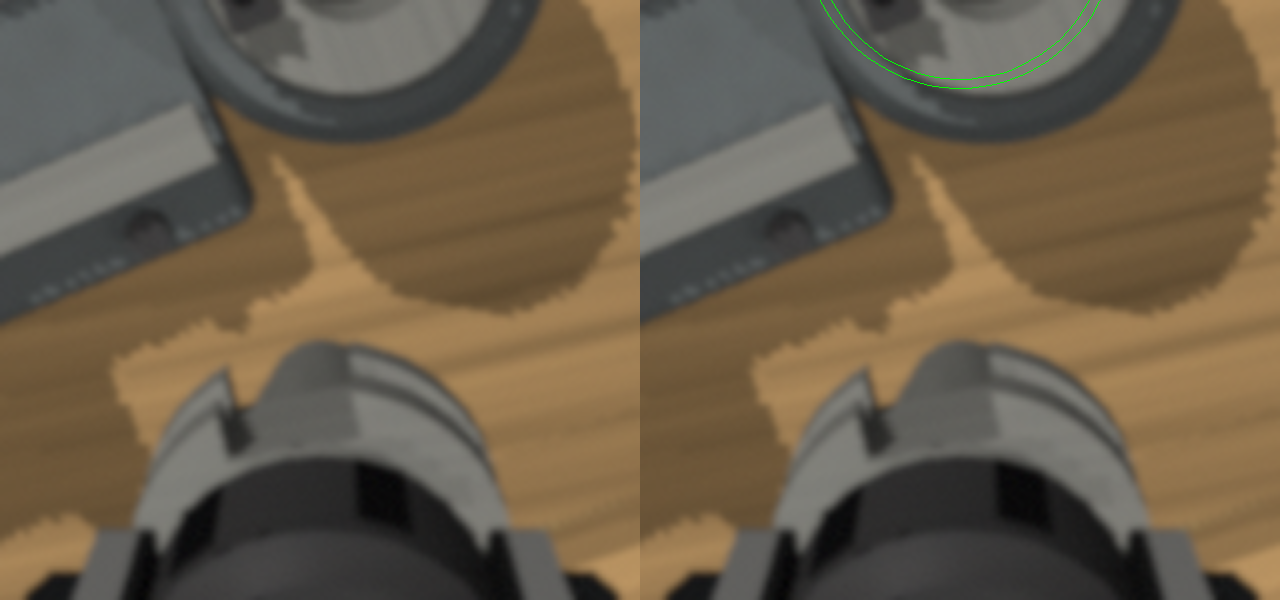

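```bash
python3 - <<'E'
from h import *
import h
from scipy.spatial.transform import Rotation as R
s=ctrl.read_state()
def T(p,e):
    M=np.eye(4);M[:3,:3]=R.from_euler('xyz',e).as_matrix();M[:3,3]=p;return M
k=K('wrist');W=np.eye(4);W[:3,:3]=cv2.Rodrigues(k[2])[0];W[:3,3]=k[3].ravel()
CT=W@T(s['eef_pos'],s['tool_rot']); np.save('CT.npy',CT); print(np.round(np.linalg.inv(CT),3))
W2=CT@np.linalg.inv(T([621.5,272.1,105.9],[3.141,0,2.909]))
k2=(k[0],k[1],cv2.Rodrigues(W2[:3,:3])[0],W2[:3,3])
h.K=lambda n:k2
im=cv2.imread('pics/w2.png')[:,:,::-1]
for c,n in (((620,273.7),'a'),((623,272),'b')):
  overlay('wrist',im,c,[(89,21),(113,21),(79,25),(60,25),(140,12)],(205,385,220,345),3,'z8'+n)
A=cv2.imread('pics/z8a.png');B=cv2.imread('pics/z8b.png');cv2.imwrite('pics/z8.png',np.hstack([A[:,375:],B[:,375:]]))
E
```

```text
[[  -0.      -0.948   -0.319   81.641]
 [   1.      -0.      -0.       0.129]
 [   0.      -0.319    0.948 -119.264]
 [   0.       0.       0.       1.   ]]
```

View pics/z8.png

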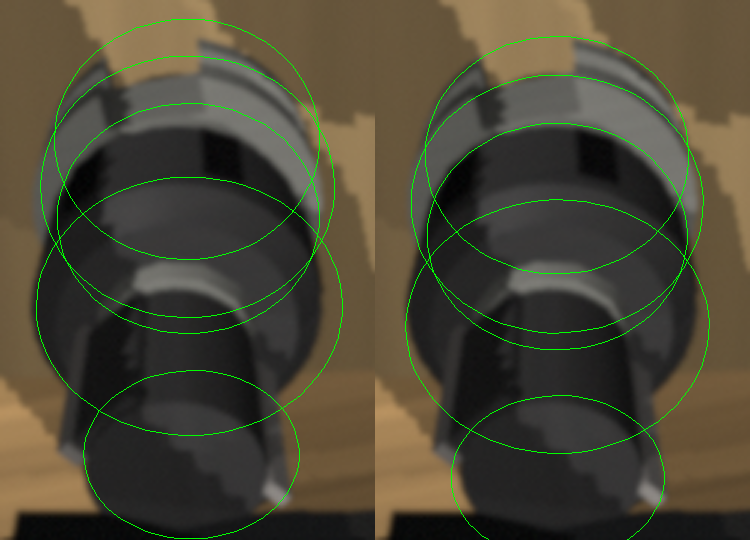

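```bash
python3 - <<'E'
from h import *
im=cv2.imread('pics/w4.png')[:,:,::-1]
k=K('wrist');a=onz('wrist',128,262,70,k);b=onz('wrist',103,316,70,k);print(a,b,(a+b)/2,np.arctan2(*(b-a)[:2][::-1]))
c=onz('wrist',113,287.5,62,k); print(c)
th=np.arctan2(*(b-a)[:2][::-1]); u=np.array([np.cos(th),np.sin(th)]);v=np.array([-u[1],u[0]])
ex=[]
for sg in(1,-1):
  P=[c[:2]+sg*(u*r+v*w) for r,w in((19,-7.5),(30,-7.5),(30,7.5),(19,7.5),(19,-7.5))]; ex.append(np.c_[P,np.full(5,70)])
overlay('wrist',im,c[:2],[(62,33),(62,16)],(50,175,225,350),4,'z9',ex)
A=cv2.imread('pics/z9.png');cv2.imwrite('pics/z9.png',cv2.resize(A,(800,400)))
E
```

```text
[512.6333142    6.91706662  70.        ] [503.48293831  54.28128105  70.        ] [508.05812626  30.59917384  70.        ] 1.7616370126228078
[506.04701654  30.21136331  62.        ]
```

View pics/z9.png

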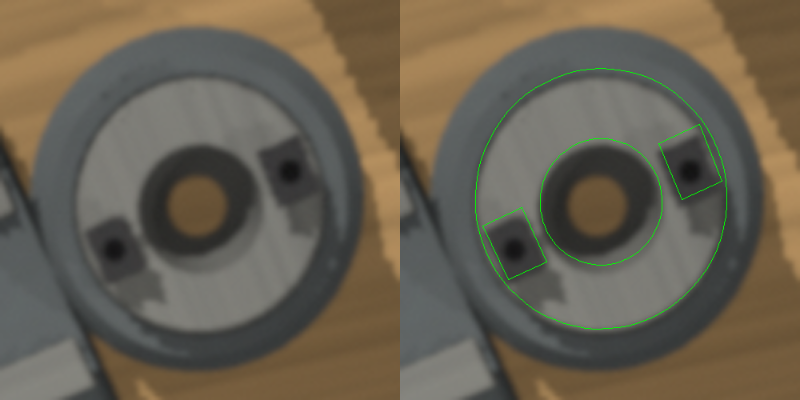

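Emit:
step_arm:
  commands:
    - [0,0,-10,0,0,40,255]
    - [0,0,-10,0,0,40,255]
    - [0,0,-10,0,0,40,255]
    - [0,0,-10,0,0,40,255]
    - [0,0,-10,0,0,40,255]
    - [0,0,-10,0,0,40,255]

```text
clock: 6.65
eef_pos: [578.7, 7.8, 234.3]
tool_rot: [-3.14, -0.001, 2.213]
force: [0.6, 0.4, -6.2]
width: 40.5
```

Emit:
step_arm:
  commands:
    - [0,0,0,0,0,38,255]
    - [0,0,0,0,0,38,255]
    - [0,0,0,0,0,38,255]
    - [0,0,0,0,0,38,255]
    - [0,0,0,0,0,38,255]
    - [0,0,0,0,0,38,255]
    - [0,0,0,0,0,38,255]

```text
clock: 7.35
eef_pos: [578.9, 6.5, 234.8]
tool_rot: [-3.141, -0.0, 1.551]
force: [-0.2, 0.2, -6.9]
width: 40.2
```

```bash
python3 - <<'E'
from h import *
for i in range(3):
  s=ctrl.read_state(); print(s['clock'],np.round(s['eef_pos'],1),np.round(s['tool_rot'],3),np.round(s['force'],1),np.round(s['torque'],2),s['width'],np.round(s['qpos'],2))
im=snap('wrist','w5')
th=s['tool_rot'][2]-np.pi/2-0.0; print('jaw',th,'slot est',th+1.783)
E
```

```text
7.35 [578.9   6.5 234.8] [-3.141 -0.     1.551] [-0.2  0.2 -6.9] [-0.04 -0.03  0.04] 40.21103988446924 [-0.32  0.58  0.42  1.75 -0.29  0.88  0.2 ]
7.35 [578.9   6.5 234.8] [-3.141 -0.     1.551] [-0.2  0.2 -6.9] [-0.04 -0.03  0.04] 40.21103988446924 [-0.32  0.58  0.42  1.75 -0.29  0.88  0.2 ]
7.35 [578.9   6.5 234.8] [-3.141 -0.     1.551] [-0.2  0.2 -6.9] [-0.04 -0.03  0.04] 40.21103988446924 [-0.32  0.58  0.42  1.75 -0.29  0.88  0.2 ]
jaw -0.019678733307027185 slot est 1.7633212666929727
```

View pics/w5.png

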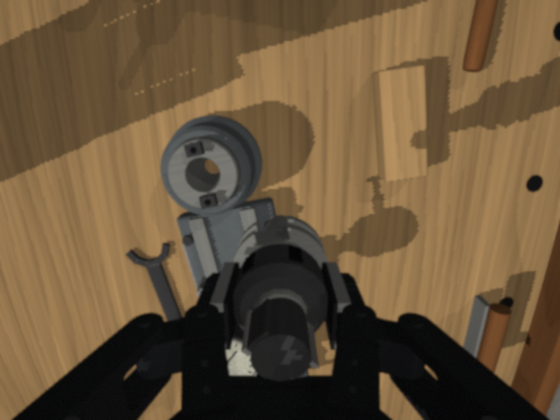

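```bash
cat >> h.py <<'E'
def keys(c,th,z=70):
    u=np.array([np.cos(th),np.sin(th)]);v=np.array([-u[1],u[0]]);ex=[]
    for sg in(1,-1):
        P=[c[:2]+sg*(u*r+v*w) for r,w in((19,-7.5),(30,-7.5),(30,7.5),(19,7.5),(19,-7.5))]; ex.append(np.c_[P,np.full(5,z)])
    return ex
E
python3 - <<'E'
from h import *
from scipy.spatial.transform import Rotation as R
s=ctrl.read_state();im=cv2.imread('pics/w5.png')[:,:,::-1]
c=np.array([507.4,29.5]);th=1.762
overlay('wrist',im,c,[(62,33),(62,16)],(110,230,150,275),3,'a',keys(c,th))
# holder in hand: tool x -1.5 , nut 6 below tcp
Rt=R.from_euler('xyz',s['tool_rot']).as_matrix(); hc=s['eef_pos']+Rt@[-1.7,-.3,0]; z=s['eef_pos'][2]-6.5
sl=[]
u=np.array([np.cos(1.763),np.sin(1.763)]);v=np.array([-u[1],u[0]])
for zz in(z-22,z-41): sl.append(np.c_[[hc[:2]+u*r+v*w for r,w in((25,-8.5),(17,-8.5),(17,8.5),(25,8.5))],[zz]*4])
overlay('wrist',im,hc,[(z-22,25),(z-41,25),(z-12,21)],(205,325,220,345),3,'b',sl)
cv2.imwrite('pics/z10.png',np.vstack([cv2.imread('pics/a.png'),cv2.imread('pics/b.png')])[:600])
cv2.imwrite('pics/z10.png',cv2.imread('pics/z10.png'))
E
```

```text
(no output)
```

View pics/z10.png

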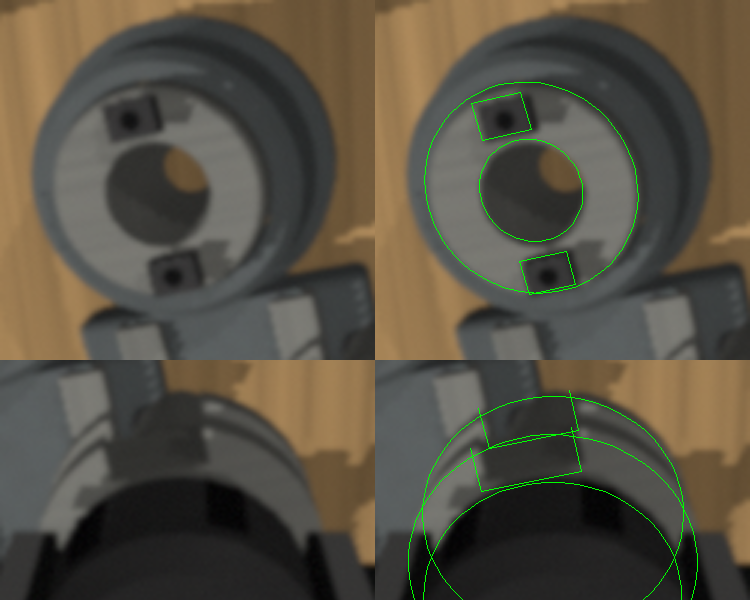

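Emit:
step_arm:
  commands:
    - [23,-72,0,0,0,0,255]
    - [23,-72,0,0,0,0,255]
    - [23,-72,0,0,0,0,255]
    - [23,-72,0,0,0,0,255]
    - [23,-72,25,0,0,0,255]
    - [23,-72,55,0,0,0,255]
    - [23,-72,60,0,0,0,255]
    - [23,-72,60,0,0,0,255]

```text
clock: 8.2
eef_pos: [508.1, 29.6, 174.8]
tool_rot: [-3.141, 0.001, 1.546]
force: [0.5, -0.4, -5.7]
width: 39.9
```

```bash
python3 - <<'E'
from h import *
s=ctrl.read_state(); print(s['clock'],np.round(s['eef_pos'],1),np.round(s['tool_rot'],3),np.round(s['force'],1),np.round(s['torque'],2),np.round(s['qpos'],2))
a=snap('wrist','w6');im=snap('scene','s6')
hc=s['eef_pos']+[-.3,-1.7,0]; z=hc[2]-6.5
overlay('scene',im,hc[:2],[(z-41,25),(z-22,25),(z+12,21),(z+39,12)],(160,260,250,360),3,'a')
overlay('scene',im,(507.3,29),[(62,33),(62,16)],(160,260,250,360),3,'b',keys(np.array([507.3,29]),1.762))
cv2.imwrite('pics/z11.png',np.vstack([cv2.imread('pics/a.png'),cv2.imread('pics/b.png')]))
cv2.imwrite('pics/w6z.png',cv2.resize(a[200:,180:380,::-1],None,fx=2.7,fy=2.7))
E
```

```text
8.2 [508.1  29.6 174.8] [-3.141e+00  1.000e-03  1.546e+00] [ 0.5 -0.4 -5.7] [0.06 0.03 0.03] [-0.37  0.57  0.38  1.99 -0.34  0.64  0.2 ]
```

View pics/z11.png

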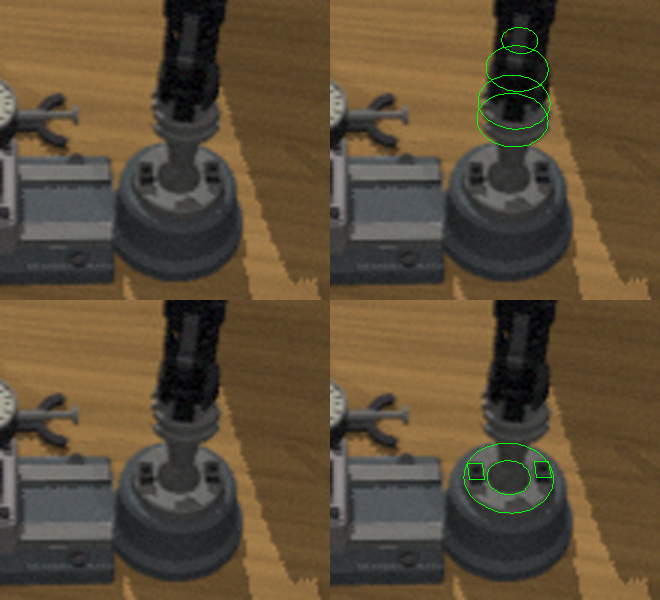

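View pics/w6z.png

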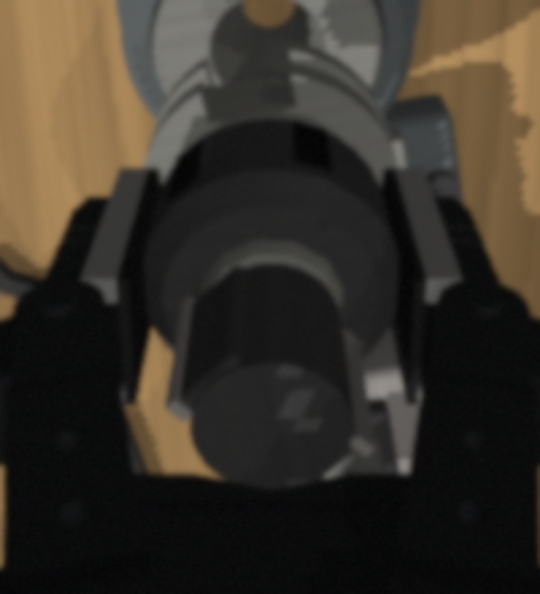

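Emit:
step_arm:
  commands:
    - [0,0,20,0,0,0,255]
    - [0,0,40,0,0,0,255]
    - [0,0,44,0,0,0,255]
    - [0,0,48,0,0,0,255]
    - [0,0,48,0,0,0,255]

```text
clock: 8.8
eef_pos: [508.5, 30.1, 128.0]
tool_rot: [3.14, -0.0, 1.546]
force: [-0.6, -0.2, -5.7]
width: 40.3
```

```bash
python3 - <<'E'
from h import *
s=ctrl.read_state(); print(s['clock'],np.round(s['eef_pos'],1),np.round(s['tool_rot'],3),np.round(s['force'],1),np.round(s['torque'],2),np.round(s['qpos'],2))
im=snap('scene','s7')
hc=s['eef_pos']+[-.3,-1.7,0]; z=hc[2]-6.5
overlay('scene',im,hc[:2],[(z-41,25),(z-22,25)],(170,250,265,345),4,'z12',keys(np.array([507.3,29]),1.762))
E
```

```text
8.8 [508.5  30.1 128. ] [ 3.14  -0.     1.546] [-0.6 -0.2 -5.7] [-0.03 -0.01 -0.01] [-0.33  0.64  0.32  2.03 -0.39  0.53  0.25]
```

View pics/z12.png

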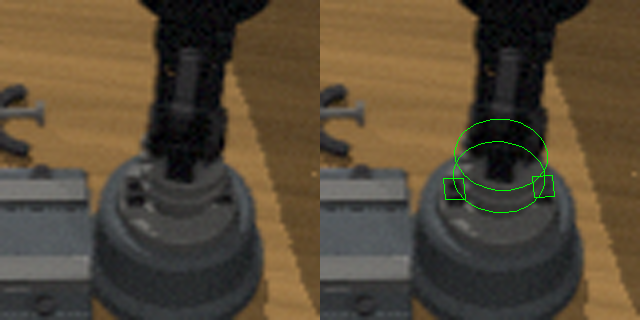

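Emit:
step_arm:
  commands:
    - [0,0,2,0,0,0,255]
    - [0,0,4,0,0,0,255]
    - [0,0,6,0,0,0,255]
    - [0,0,6,0,0,0,255]

```text
clock: 9.25
eef_pos: [507.5, 30.2, 121.1]
tool_rot: [-3.141, -0.0, 1.546]
force: [0.0, 0.4, -6.0]
width: 40.2
```

Emit:
step_arm:
  commands:
    - [0,0,1,0,0,0,255]
    - [0,0,2,0,0,0,255]
    - [0,0,2,0,0,0,255]

```text
clock: 9.55
eef_pos: [507.6, 30.1, 119.2]
tool_rot: [-3.141, 0.0, 1.546]
force: [-0.4, -0.5, -7.4]
width: 40.3
```

Emit:
step_arm:
  commands:
    - [0,0,1,0,0,0,255]
    - [0,0,2,0,0,0,255]
    - [0,0,2,0,0,0,255]

```text
clock: 9.85
eef_pos: [507.6, 30.2, 117.2]
tool_rot: [-3.141, -0.0, 1.546]
force: [0.8, -0.5, -6.6]
width: 40.5
```

Emit:
step_arm:
  commands:
    - [0,0,1,0,0,0,255]
    - [0,0,1,0,0,0,255]

```text
clock: 10.05
eef_pos: [507.6, 30.1, 116.2]
tool_rot: [-3.141, 0.0, 1.546]
force: [-0.3, -0.1, -6.5]
width: 40.1
```

Emit:
step_arm:
  commands:
    - [0,0,1,0,0,0,255]
    - [0,0,1,0,0,0,255]

```text
clock: 10.25
eef_pos: [507.6, 30.0, 115.2]
tool_rot: [-3.141, 0.0, 1.546]
force: [0.4, -0.4, -6.6]
width: 40.4
```

Emit:
step_arm:
  commands:
    - [0,0,1,0,0,0,255]
    - [0,0,1,0,0,0,255]

```text
clock: 10.45
eef_pos: [507.5, 30.0, 114.2]
tool_rot: [-3.141, 0.0, 1.546]
force: [-0.5, 0.0, -6.2]
width: 40.2
```

Emit:
step_arm:
  commands:
    - [0,0,1,0,0,0,255]
    - [0,0,1,0,0,0,255]

```text
clock: 10.65
eef_pos: [507.5, 29.9, 113.2]
tool_rot: [-3.141, 0.0, 1.546]
force: [-0.8, -1.1, -6.5]
width: 40.5
```

Emit:
step_arm:
  commands:
    - [0,0,1,0,0,0,255]
    - [0,0,1,0,0,0,255]

```text
clock: 10.85
eef_pos: [507.5, 29.8, 112.2]
tool_rot: [-3.141, 0.0, 1.546]
force: [-1.0, -1.0, -6.3]
width: 40.2
```

Emit:
step_arm:
  commands:
    - [0,0,1,0,0,0,255]
    - [0,0,1,0,0,0,255]

```text
clock: 11.05
eef_pos: [507.5, 29.8, 111.2]
tool_rot: [-3.141, 0.0, 1.546]
force: [-1.1, -2.0, -6.0]
width: 40.5
```

Emit:
step_arm:
  commands:
    - [-0.5,-0.2,0.5,0,0,0,255]
    - [-0.5,-0.2,1,0,0,0,255]

```text
clock: 11.25
eef_pos: [507.4, 29.6, 110.3]
tool_rot: [-3.141, -0.0, 1.546]
force: [-1.9, -2.2, -5.4]
width: 40.0
```

Emit:
step_arm:
  commands:
    - [0,0,0.6,0,0,0,255]
    - [0,0,0.6,0,0,0,255]

```text
clock: 11.45
eef_pos: [507.3, 29.6, 109.6]
tool_rot: [-3.141, 0.0, 1.546]
force: [-1.6, -2.0, -5.6]
width: 40.5
```

```bash
python3 - <<'E'
from h import *
s=ctrl.read_state(); print(s['clock'],np.round(s['eef_pos'],1),np.round(s['tool_rot'],3),np.round(s['force'],1),np.round(s['torque'],2))
im=snap('scene','s8')
overlay('scene',im,(508,29.6),[(62,25),(81,25),(62,33)],(170,250,265,345),4,'z13')
E
```

```text
11.45 [507.3  29.6 109.6] [-3.141  0.     1.546] [-1.6 -2.  -5.6] [-0.64  0.39  0.01]
```

View pics/z13.png

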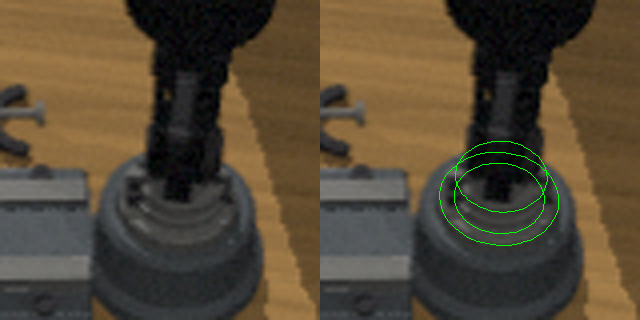

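Emit:
step_arm:
  commands:
    - [-0.5,-0.4,0.5,0,0,0,255]
    - [-0.5,-0.4,0.8,0,0,0,255]
    - [-0.5,-0.4,0.8,0,0,0,255]

```text
clock: 11.8
eef_pos: [507.2, 29.3, 109.0]
tool_rot: [3.141, -0.0, 1.546]
force: [-0.3, -2.3, -3.7]
width: 40.4
```

Emit:
step_arm:
  commands:
    - [-0.3,-0.3,0.6,0,0,0,255]
    - [-0.3,-0.3,0.6,0,0,0,255]

```text
clock: 12.0
eef_pos: [507.2, 29.2, 108.9]
tool_rot: [3.141, -0.001, 1.547]
force: [-2.0, -1.8, 3.8]
width: 40.1
```

Emit:
step_arm:
  commands:
    - [-0.1,-0.1,0.6,0,0,0,255]
    - [-0.1,-0.1,0.6,0,0,0,255]

```text
clock: 12.2
eef_pos: [507.2, 29.2, 108.8]
tool_rot: [3.14, -0.001, 1.547]
force: [-2.7, -1.1, 10.7]
width: 40.3
```

```bash
python3 - <<'E'
from h import *
s=ctrl.read_state(); print(s['clock'],np.round(s['eef_pos'],1),np.round(s['force'],1),np.round(s['torque'],2))
im=snap('wrist','w9'); c=np.array([507,28.8])
overlay('wrist',im,c,[(62,25),(62,33),(81,25)],(170,340,180,375),2,'z14',keys(c,1.762))
E
```

```text
12.2 [507.2  29.2 108.8] [-2.7 -1.1 10.7] [-0.21  0.79  0.02]
```

View pics/z14.png

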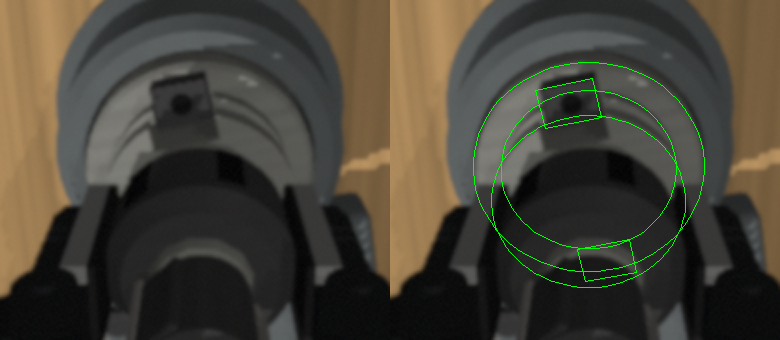

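Emit:
step_arm:
  commands:
    - [0,0,-0.6,0,0,0,255]
    - [0,0,-0.6,0,0,0,200]
    - [0,0,-0.6,0,0,0,100]
    - [0,0,-0.6,0,0,0,0]
    - [0,0,-0.6,0,0,0,0]
    - [0,0,-0.6,0,0,0,0]
    - [0,0,-0.6,0,0,0,0]

```text
clock: 12.95
eef_pos: [506.7, 28.8, 108.2]
tool_rot: [3.141, -0.0, 1.546]
force: [0.3, 0.2, -0.3]
width: 85.5
```

Emit:
step_arm:
  commands:
    - [0,0,-20,0,0,0,0]
    - [0,0,-60,0,0,0,0]
    - [0,0,-100,0,0,0,0]
    - [0,0,-140,0,0,0,0]
    - [0,0,-140,0,0,0,0]

```text
clock: 13.45
eef_pos: [509.9, 28.5, 253.1]
tool_rot: [3.131, -0.001, 1.546]
force: [0.3, -0.7, 0.3]
width: 85.5
```

```bash
python3 - <<'E'
from h import *
s=ctrl.read_state(); print(s['clock'],np.round(s['eef_pos'],1),np.round(s['tool_rot'],3),np.round(s['force'],1),s['width'],np.round(s['qpos'],2))
im=snap('wrist','w10'); c=np.array([507,28.8])
overlay('wrist',im,c,[(62,33),(81,25),(115,21)],(170,340,180,375),2,'z15',keys(c,1.762))
im=snap('scene','s10')
overlay('scene',im,c,[(62,33),(81,25),(115,21),(142,12)],(140,260,160,340),2,'z16')
E
```

```text
13.45 [509.9  28.5 253.1] [ 3.131e+00 -1.000e-03  1.546e+00] [ 0.3 -0.7  0.3] 85.50563791912205 [-0.42  0.46  0.45  1.92 -0.27  0.81  0.15]
```

View pics/z15.png

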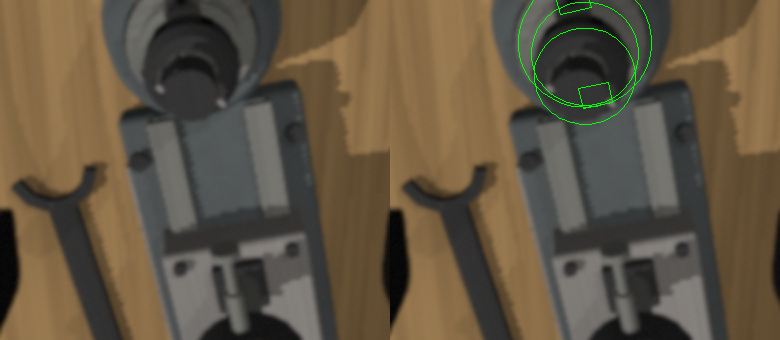

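View pics/z16.png

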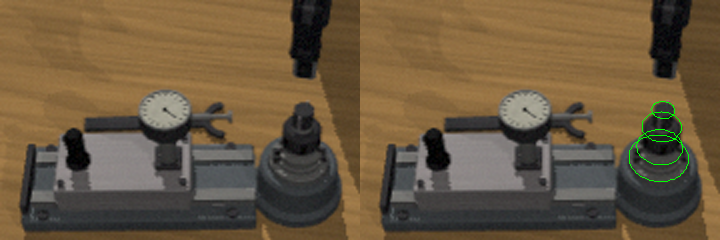

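Emit:
step_arm:
  commands:
    - [-235,45,0,0,0,-11,0]
    - [-235,45,0,0,0,-11,0]
    - [-235,45,0,0,0,-11,0]
    - [-235,45,0,0,0,-11,0]
    - [-235,45,0,0,0,-11,0]
    - [-235,45,0,0,0,-11,0]
    - [-235,45,0,0,0,-11,0]
    - [-235,45,0,0,0,-11,0]

```text
clock: 14.35
eef_pos: [545.4, -205.3, 246.8]
tool_rot: [-3.139, -0.003, 1.74]
force: [-0.6, 0.4, 0.0]
width: 85.3
```

Emit:
step_arm:
  commands:
    - [0,0,0,0,0,0,0]
    - [0,0,0,0,0,0,0]

```text
clock: 14.55
eef_pos: [546.0, -205.6, 248.1]
tool_rot: [-3.141, -0.001, 1.741]
force: [0.0, -0.0, 0.8]
width: 85.0
```

```bash
python3 - <<'E'
from h import *
s=ctrl.read_state(); print(s['clock'],np.round(s['eef_pos'],1),np.round(s['tool_rot'],3),np.round(s['qpos'],2))
im=snap('wrist','w11')
for r in ctrl.spot_in('gauge_knob','wrist')[:2]:
    a,b=r['point'][0]*420,r['point'][1]*560; print(r['p'],a,b,onz('wrist',a,b,100))
E
```

```text
14.55 [ 546.  -205.6  248.1] [-3.141e+00 -1.000e-03  1.741e+00] [ 0.07  0.56  0.38  1.72 -0.26  0.91  0.73]
0.9 132.09 278.99199999999996 [ 535.38446605 -146.50346657  100.        ]
```

View pics/w11.png

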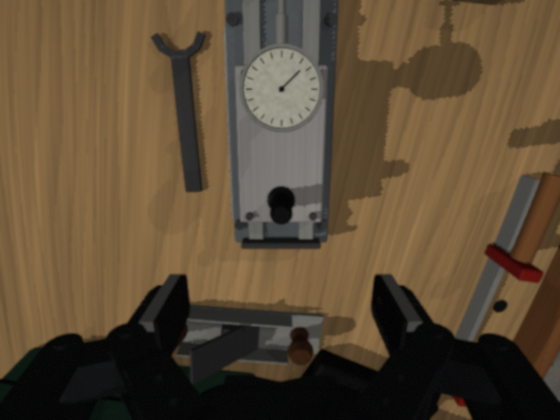

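```bash
python3 - <<'E'
from h import *
from scipy.spatial.transform import Rotation as R
s=ctrl.read_state();k=K('wrist');im=cv2.imread('pics/w11.png')[:,:,::-1]
p=onz('wrist',214,281,108,k);print(p, 'base',onz('wrist',195,281,60,k),'dial',onz('wrist',88,282,145,k),'plane',onz('wrist',310,260,60,k))
Rt=R.from_euler('xyz',s['tool_rot']).as_matrix();print(Rt.T@(np.array([*p[:2],95])-s['eef_pos']))
overlay('wrist',im,p[:2],[(108,10),(60,10)],(150,260,230,340),3,'z17')
E
```

```text
[ 548.3720835  -212.76495642  108.        ] base [ 547.95671575 -209.31391359   60.        ] dial [ 532.10122065 -114.82377738  145.        ] plane [ 547.31454078 -345.75662767   60.        ]
[ -6.87299254   1.17578591 153.33709499]
```

View pics/z17.png

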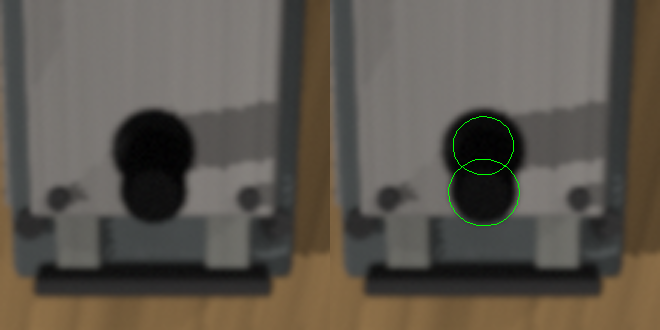

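Emit:
step_arm:
  commands:
    - [-6,1,40,0,0,0,0]
    - [-6,1,85,0,0,0,0]
    - [-6,1,130,0,0,0,0]
    - [-6,1,153,0,0,0,0]
    - [-6,1,153,0,0,0,0]
    - [-6,1,153,0,0,0,0]

```text
clock: 15.25
eef_pos: [548.3, -213.1, 95.8]
tool_rot: [3.141, 0.0, 1.739]
force: [0.3, -0.7, 0.8]
width: 85.3
```

Emit:
step_arm:
  commands:
    - [0,0,0,0,0,0,120]
    - [0,0,0,0,0,0,180]
    - [0,0,0,0,0,0,255]
    - [0,0,0,0,0,0,255]
    - [0,0,0,0,0,0,255]
    - [0,0,0,0,0,0,255]
    - [0,0,0,0,0,0,255]

```text
clock: 15.95
eef_pos: [548.0, -213.1, 96.1]
tool_rot: [3.141, 0.0, 1.738]
force: [-0.8, -0.7, 6.1]
width: 18.5
```

```bash
python3 - <<'E'
from h import *
s=ctrl.read_state(); print(s['clock'],np.round(s['eef_pos'],1),np.round(s['tool_rot'],3),np.round(s['qpos'],2),np.round(s['force'],1))
snap('wrist','w12')
E
```

```text
15.95 [ 548.  -213.1   96.1] [3.141 0.    1.738] [ 0.15  0.77  0.28  1.83 -0.35  0.59  0.82] [-0.8 -0.7  6.1]
```

View pics/w12.png

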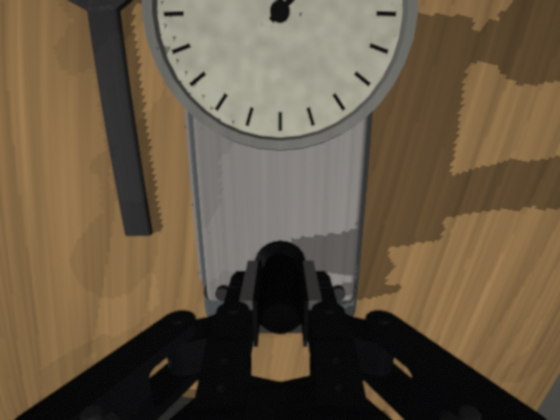

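Emit:
step_arm:
  commands:
    - [8,0,0,0,0,0,255]
    - [18,0,0,0,0,0,255]
    - [28,0,0,0,0,0,255]
    - [38,0,0,0,0,0,255]
    - [46,0,0,0,0,0,255]
    - [50,0,0,0,0,0,255]
    - [50,0,0,0,0,0,255]

```text
clock: 16.7
eef_pos: [539.4, -162.5, 96.1]
tool_rot: [3.141, -0.001, 1.739]
force: [-1.3, -0.6, 8.2]
width: 18.6
```

```bash
python3 - <<'E'
from h import *
s=ctrl.read_state(); p=s['eef_pos'];print(s['clock'],np.round(p,1),np.round(s['tool_rot'],3),np.round(s['force'],1), 'dist',np.hypot(p[0]-507,p[1]-28.8))
w=snap('wrist','w13');im=snap('scene','s13');t=snap('top','t13')
A=cv2.resize(im[150:250,190:345,::-1],(775,500),interpolation=2);cv2.imwrite('pics/z18.png',A)
cv2.imwrite('pics/z19.png',np.hstack([cv2.resize(w[:260,130:430,::-1],None,fx=1.3,fy=1.3),cv2.resize(t[190:255,215:315,::-1],(400,338),interpolation=2)[:338]]))
E
```

```text
16.7 [ 539.4 -162.5   96.1] [ 3.141e+00 -1.000e-03  1.739e+00] [-1.3 -0.6  8.2] dist 193.98420642742772
```

View pics/z18.png

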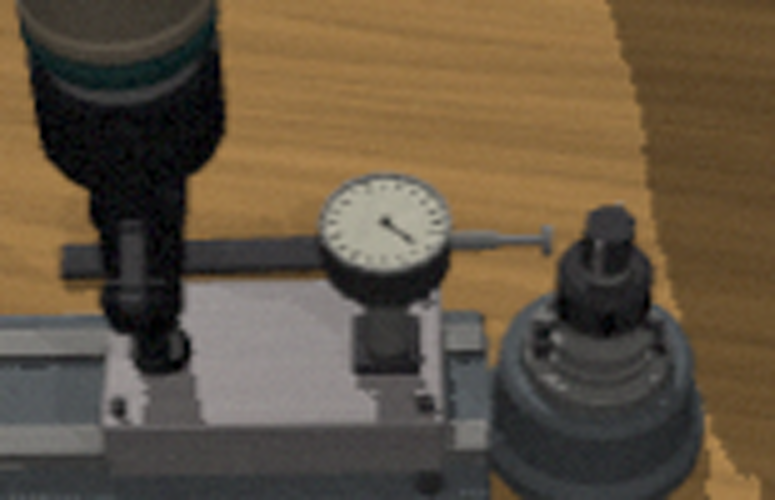

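View pics/z19.png

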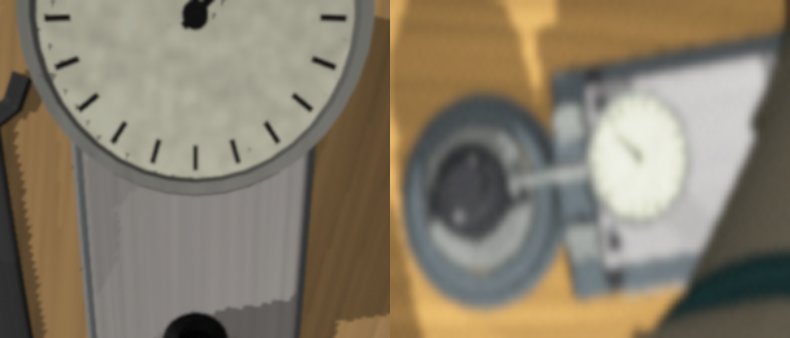

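Emit:
step_arm:
  commands:
    - [4,0,0,0,0,0,255]
    - [8,0,0,0,0,0,255]
    - [11,0,0,0,0,0,255]
    - [11,0,0,0,0,0,255]

```text
clock: 17.25
eef_pos: [537.6, -152.3, 96.1]
tool_rot: [3.141, 0.0, 1.739]
force: [-2.3, -1.8, 7.9]
width: 18.4
```

```bash
python3 - <<'E'
from h import *
s=ctrl.read_state(); p=s['eef_pos'];print(s['clock'],np.round(p,1),np.round(s['force'],1), 'dist',np.hypot(p[0]-507,p[1]-28.8))
im=snap('scene','s14')
A=cv2.resize(im[150:230,190:345,::-1],(775,400),interpolation=2);cv2.imwrite('pics/z20.png',A)
E
```

```text
17.25 [ 537.6 -152.3   96.1] [-2.3 -1.8  7.9] dist 183.6574541587667
```

View pics/z20.png

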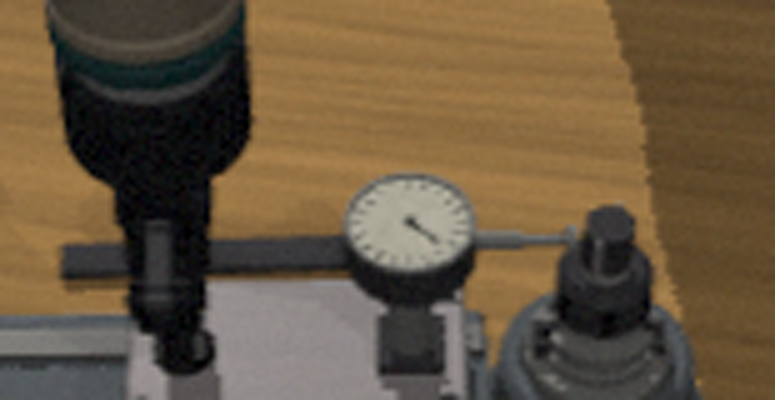

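Emit:
step_arm:
  commands:
    - [2,0,0,0,0,0,255]
    - [4,0,0,0,0,0,255]
    - [4,0,0,0,0,0,255]

```text
clock: 17.6
eef_pos: [537.0, -148.7, 96.0]
tool_rot: [3.141, 0.001, 1.738]
force: [-2.4, -1.9, 7.6]
width: 18.2
```

```bash
python3 - <<'E'
from h import *
s=ctrl.read_state(); p=s['eef_pos'];print(s['clock'],np.round(p,1),np.round(s['force'],1), 'dist',np.hypot(p[0]-507,p[1]-28.8))
im=snap('scene','s15')
ims=[cv2.imread(f'pics/{n}.png') for n in('s13','s14','s15')]
cv2.imwrite('pics/z21.png',np.vstack([cv2.resize(i[180:212,250:328],(780,320),interpolation=2)[:200] for i in ims]))
E
```

```text
17.6 [ 537.  -148.7   96. ] [-2.4 -1.9  7.6] dist 180.06538215064398
```

View pics/z21.png

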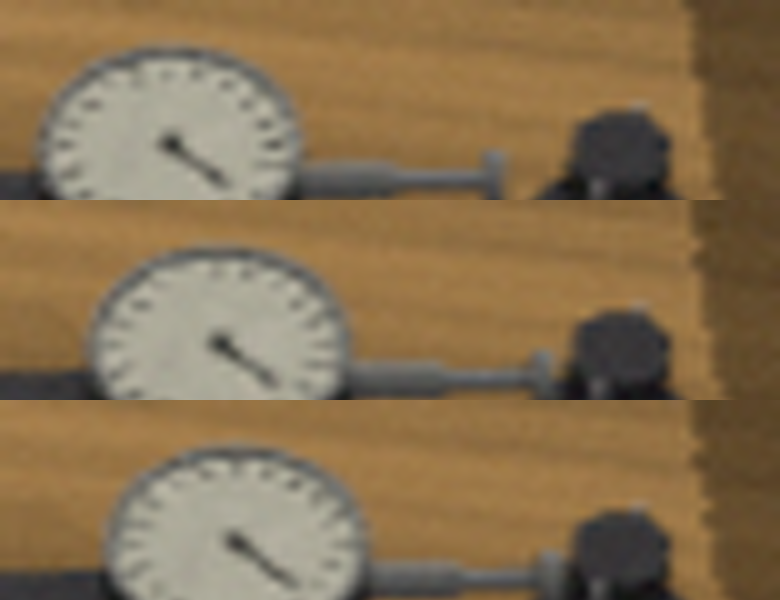

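Emit:
step_arm:
  commands:
    - [1.5,0,0,0,0,0,255]
    - [2.8,0,0,0,0,0,255]
    - [2.8,0,0,0,0,0,255]

```text
clock: 17.95
eef_pos: [536.6, -146.4, 96.1]
tool_rot: [3.141, 0.001, 1.738]
force: [-1.5, -3.9, 6.8]
width: 18.4
```

```bash
python3 - <<'E'
from h import *
s=ctrl.read_state(); p=s['eef_pos'];print(s['clock'],np.round(p,1),np.round(s['force'],1), 'dist',np.hypot(p[0]-507,p[1]-28.8))
im=snap('scene','s16')
ims=[cv2.imread(f'pics/{n}.png') for n in('s14','s15','s16')]
cv2.imwrite('pics/z22.png',np.vstack([cv2.resize(i[180:212,250:328],(780,320),interpolation=2)[:200] for i in ims]))
# dial / tip tracking by template matching
g=[cv2.cvtColor(cv2.imread(f'pics/{n}.png'),6) for n in('s13','s14','s15','s16')]
def trk(t,img,r,c):
    m=cv2.matchTemplate(cv2.resize(img,None,fx=8,fy=8,interpolation=2),cv2.resize(t,None,fx=8,fy=8,interpolation=2),5); q=cv2.minMaxLoc(m); return np.array(q[3])/8,q[1]
D=g[0][183:212,252:283]; P=g[0][194:201,296:301]
for i in g: print(trk(D,i,0,0),trk(P,i[185:206,285:312],0,0))
E
```

```text
17.95 [ 536.6 -146.4   96.1] [-1.5 -3.9  6.8] dist 177.6464275164409
(array([252., 183.]), 0.9999020099639893) (array([11.,  9.]), 0.994055449962616)
(array([256.875, 183.   ]), 0.992677628993988) (array([15.375,  8.875]), 0.8986971378326416)
(array([258.625, 182.875]), 0.9886212348937988) (array([15.75,  8.75]), 0.9226589202880859)
(array([259.75 , 182.875]), 0.9895786643028259) (array([15.625,  8.875]), 0.9114402532577515)
```

View pics/z22.png

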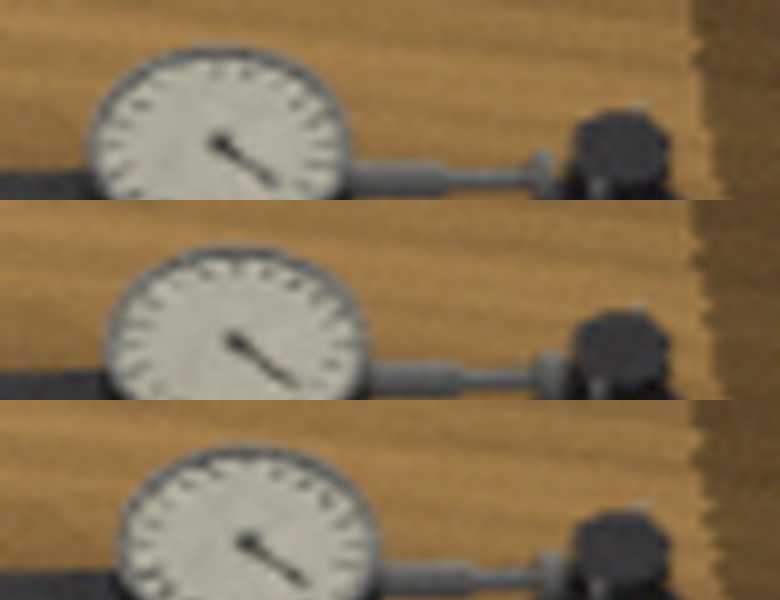

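Emit:
step_arm:
  commands:
    - [0,0,0,0,0,0,200]
    - [0,0,0,0,0,0,100]
    - [0,0,0,0,0,0,0]
    - [0,0,0,0,0,0,0]
    - [0,0,0,0,0,0,0]
    - [0,0,0,0,0,0,0]

```text
clock: 18.6
eef_pos: [536.5, -145.8, 95.1]
tool_rot: [-3.141, -0.0, 1.739]
force: [-0.1, 0.7, 0.2]
width: 85.5
```

Emit:
step_arm:
  commands:
    - [0,0,-20,0,0,0,0]
    - [0,0,-60,0,0,0,0]
    - [0,0,-110,0,0,0,0]
    - [0,0,-150,0,0,0,0]
    - [-60,0,-150,0,0,0,0]
    - [-60,0,-150,0,0,0,0]
    - [-60,0,-150,0,0,0,0]

```text
clock: 19.3
eef_pos: [546.0, -207.9, 245.4]
tool_rot: [-3.141, 0.001, 1.734]
force: [-0.8, 0.6, -0.6]
width: 85.5
```

```bash
python3 - <<'E'
from h import *
s=ctrl.read_state(); p=s['eef_pos'];print(s['clock'],np.round(p,1),np.round(s['force'],1),s['width'])
im=snap('scene','s17');w=snap('wrist','w17')
ims=[cv2.imread(f'pics/{n}.png') for n in('s14','s16','s17')]
cv2.imwrite('pics/z23.png',np.vstack([cv2.resize(i[180:212,250:328],(780,320),interpolation=2)[:200] for i in ims]))
E
```

```text
19.3 [ 546.  -207.9  245.4] [-0.8  0.6 -0.6] 85.52376557181714
```

View pics/z23.png

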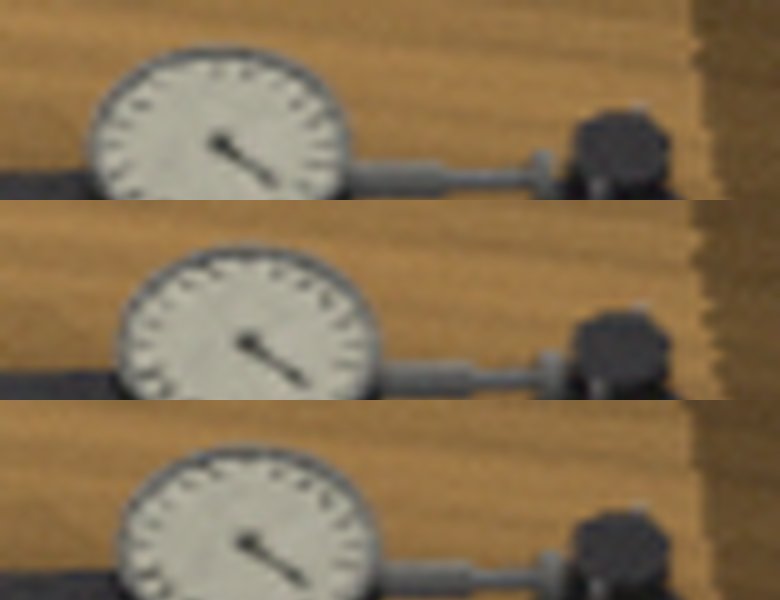

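View pics/w17.png

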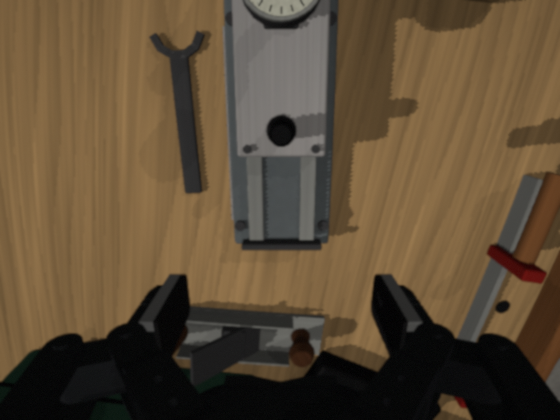

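View pics/s17.png

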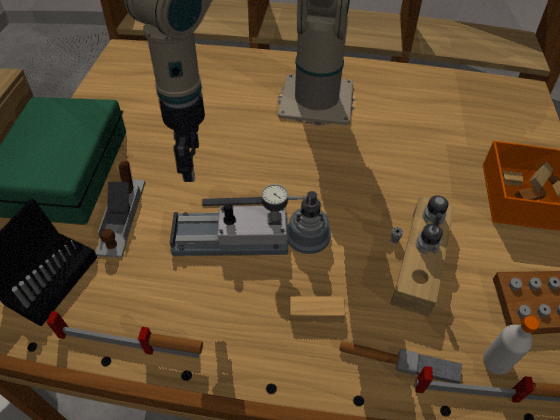

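Emit:
step_arm:
  commands:
    - [180,0,0,0,0,0,0]
    - [180,0,0,0,0,0,0]
    - [180,0,0,0,0,0,0]
    - [180,0,0,0,0,0,0]
    - [180,0,0,0,0,0,0]
    - [180,0,0,0,0,0,0]
    - [180,0,0,0,0,0,0]
    - [180,0,0,0,0,0,0]

```text
clock: 20.2
eef_pos: [516.5, -29.0, 245.2]
tool_rot: [-3.141, 0.0, 1.736]
force: [0.6, -0.4, -1.0]
width: 85.2
```

```bash
python3 - <<'E'
from h import *
s=ctrl.read_state(); p=s['eef_pos'];print(s['clock'],np.round(p,1),np.round(s['tool_rot'],3))
w=snap('wrist','w18')
cv2.imwrite('pics/z24.png',cv2.resize(w[80:300,180:380,::-1],None,fx=2.7,fy=2.7,interpolation=2))
E
```

```text
20.2 [516.5 -29.  245.2] [-3.141  0.     1.736]
```

View pics/z24.png

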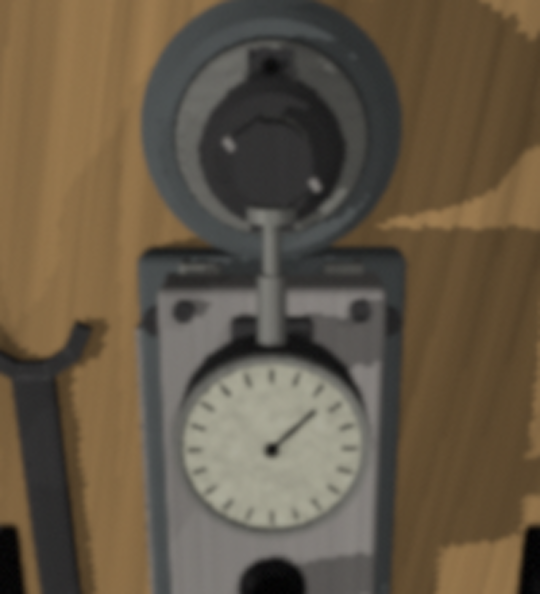

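```bash
python3 - <<'E'
from h import *
k=K('wrist'); f=lambda u,v,z:onz('wrist',80+v/2.7,180+u/2.7,z,k)[:2]
dc=f(272,449,145); print('dial d',np.linalg.norm(f(182,449,145)-f(362,449,145)))
# tip front top edge v~209 ; disc 13mm dia, top z 138.5, visible widest z 132
for z in(132,138.5): print(z,np.linalg.norm(f(270,209,z)-dc))
print('width tip',np.linalg.norm(f(247,213,132)-f(296,213,132)))
n=f(270,565,108); print('knob',n,'spindle dist',np.linalg.norm(n-[507,28.8]),'dial',np.linalg.norm(n-dc))
E
```

```text
dial d 49.734439487625714
132 64.12834391388479
138.5 65.14685299731116
width tip 13.104565050817927
knob [ 529.77654069 -106.68182727] spindle dist 137.38302779657363 dial 60.142901191352045
```

View pics/w18.png

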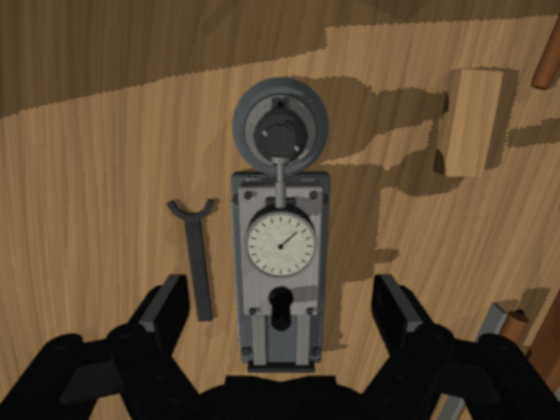

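```bash
python3 - <<'E'
from h import *
w=cv2.imread('pics/w18.png');k=K('wrist'); f=lambda r,c,z:onz('wrist',r,c,z,k)[:2]
print('knob base',f(296.5,280.5,60),'top',f(320.5,281,108))
n=f(320.5,281,108);print(np.linalg.norm(n-[507,28.8]),'knob-dial',np.linalg.norm(n-f(246.3,280.7,145)))
print('dial',f(246.3,280.7,145),'to spindle',np.linalg.norm(f(246.3,280.7,145)-[507,28.8]))
g=w[:,:,:].mean(2)[145:185,275:286];print(np.round(g.mean(1)).astype(int))
cv2.imwrite('pics/z25.png',cv2.resize(w[140:350,235:325],None,fx=4,fy=4,interpolation=2)[:600])
overlay('wrist',w[:,:,::-1],(507,28.8),[(62,33),(81,25),(115,21),(142,12)],(70,220,220,340),4,'z26',[circ(f(246.3,280.7,145),145,28),circ(f(246.3,280.7,145),145,25)])
E
```

```text
knob base [ 536.79633292 -145.33051226] top [ 536.39949817 -140.59401882]
171.92633336167373 knob-dial 94.67820007624584
dial [520.38573595 -47.27992026] to spindle 77.24850933005344
[ 50  50  50  51  50  50  50  50  50  50  48  51  71  94 104 106 105 101
  90  81  81  85  87  89  89  90  90  88  87  85  84  82  80  80  79  78
  76  80  89  94]
```

View pics/z26.png

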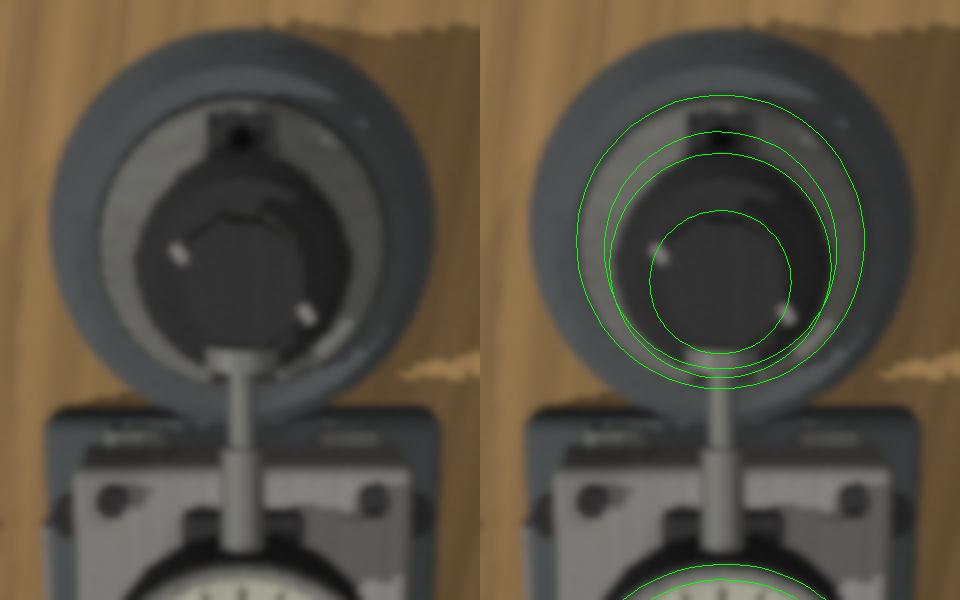

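```bash
python3 -c "
from cell import ctrl
print(ctrl.read_state()['clock'],ctrl.finish_job())"
```

```text
the job is handed in; nothing more can be done
20.25 None
```

The tool holder with the short, thick cutter is seated in the presetter spindle, and the dial gauge has been slid up to it. I handed the job in at 20.25 s of the 69 s allowed; no verdict was reported.

**Seating:** I turned the holder to the key angle seen by the wrist camera before lowering it. The keys dropped into the slots without searching. The flange met a firm stop at the expected height, and I pressed with about 17 N at most. I then let go and backed off. The final wrist view shows it upright, on the axis and flat on the face, to within about 1 mm.

**Gauge:** I slid it up by its knob, let go and moved the arm well clear. My estimates of how far the plunger is pressed in did not fully agree:

| Source | Plunger pressed in |
|---|---|
| Gripper position while on the knob | 4.4–4.9 mm |
| Scene camera, exposed plunger length | 4.3–4.7 mm |
| Wrist camera, dial to spindle | about 4.8 mm |
| Wrist camera, plunger tip to dial | about 5–6 mm (less reliable) |
| Scene camera, template tracking | about 6 mm (discounted) |

- **Unreliable readings:** the tip-to-dial measurement comes from a view that gave another known length about 5% short. The template tracking was noisy.
- **Most likely value:** about 4.5–5 mm, a little over the 4 mm asked for but inside the 1.5–6.5 mm limits.

**Other checks:** the dial needle did not visibly move, so it was no help as a check. The bystanders and the other two holders looked undisturbed in the last scene picture.

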